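Turn the cam low and run the stone slide home

ROBOT

A 7-joint arm with a two-finger parallel gripper is mounted at the origin on the work surface. World frame = base frame: x ahead of the robot, y to its left, z up, the work surface at z = 0. Lengths are in m, angles in degrees, forces in N, time in s.
With the tool pointing down it reaches from about 0.425 to 0.875 m from the base axis. Payload 4.7 kg.
Tool frame: the origin (TCP) lies midway between the tips of the shut fingers; the grasp point (between the pads) lies 19 mm behind it; z points along the fingers, x is the direction in which the jaws open and shut, and the axes are right-handed (so a half turn about z gives the same grasp; the last joint's range is limited). The gripper opens to 87 mm and grips with 3 to 60 N. Pads are 19 mm wide; open, the fingers measure 117 mm over their backs; the gripper's body (75 mm by 190 mm) begins 51 mm behind the grasp point.
Start: joints at [-75.682, 18.392, -4.016, 83.108, 1.295, 78.541, -3.26], TCP at [0.152, 0.632, 0.223] pointing down, gripper open.
Joint ranges: [-163.93, 163.93], [-17.29, 119.83], [-79.2, 71.16], [3.27, 140.29], [-89.18, 269.18], [5.43, 117.66], [-154.24, 154.24]. Speed limits (degrees/s): [147.25, 147.25, 180, 180, 180, 180, 180].

INTERFACE

Orientations are given as [roll, pitch, yaw] about the fixed x, y, z axes, in that order (R = Rz(yaw) Ry(pitch) Rx(roll)).
In Python, from cell import env gives the robot as it stands.
- The arm moves only by the tool arm_command, never from a script. Its argument "steps" is a list of rows, each an object with "delta_pos": the shift along the world's x, y, z in mm, a list of three; "turn": the turn about the world's z in degrees. In form: [{"delta_pos": [tx, ty, tz], "turn": turn}, ...]. A call has 1 to 8 rows; each row is the pose to reach, as a shift and turn from the pose commanded when the call began; what a row does not reach only later rows make up. A row lasts 1/12 s, in which the tool goes at most 41.7 mm and 7.16 degrees, less where a joint would pass 70% of its speed; a pose out of reach is approached as far as the arm can. A call with a gripper value outside its range is refused whole. "gripper" is the finger opening in mm, from 0 to 87, set as the call begins (left out, the last holds). The fingers move at their own pace and stop on an object; "grip_force" is the grip in N (left out, the last holds). Time passes only in rows, so rows that repeat a pose let the fingers close. It gives the time, the measured TCP pose, the force and the opening at its end, in the units of the state.
- env.get_obs(): the state, without advancing time (a new reading comes with each control period).
- env.read_camera(name): name is "scene" or "top" or "wrist"; returns the picture (480x640x3 uint8, blue, green, red); there is no depth.
- env.camera_model(name): a dict with "fx", "fy", "cx", "cy" (pixels), "R" (3x3) and "t" (3): a world point X has camera coordinates R X + t; the wrist camera has in their place "hand_eye" (4x4, takes a point from camera to tool coordinates, whose origin is the TCP and whose axes are the tool frame's). Camera axes: x right, y down, z forward; pixel columns grow to the right and rows downward; lengths in m; the calibration is good to about 2 mm. A picture is of the moment at which its call begins: read the wrist's pose just before it. camera_model takes no time and is no camera call.
- env.sign_off(): hands the job in, once; it reports no verdict.
Trained networks look in the newest picture that a camera, given by its name, has taken for a name from the list of things; names that differ only in an ending like _2 or _b are one class to them, and where a whole thing is asked for, a point or a joint stands for the part that bears it (a point fixed in the world has none). Each returns a list of dicts, best first, with "p" (0 to 1); they miss things now and then, are a little off and sometimes report something else, mostly with a low value. They report only what shows in the picture. A call takes as long as a camera call.
- env.masks_of(camera, thing): "region" (480x640 bool, what is visible of it) and "extent" ([left, top, right, bottom] in pixels, round what is visible of it).
- env.landmark_of(camera, thing): "location" ([column, row] in pixels: a listed point, or the origin of a listed thing).
The state is a dict: "time_s": time; "qpos": joint angles; "joint_velocities": joint speeds; "effort": joint torques, N m; "tool_pos": TCP position; "tool_rot": TCP orientation; "force": force on the tool from outside, world axes, zero at the start; "wrist_torque": the same for the moment, N m; "grip_width": finger opening in m.
Only numpy, scipy, OpenCV 4.12 (cv2) and the standard library are available. Lean on these libraries where they do the work, as an engineer would, in place of code of your own. Each camera call takes 0.05 s, during which the arm holds its last target.

TASK

On the stone-grinding jig, push the red knob round with the fingers until the cam is at its low point (knob beside the red mark), and only then push the slide forward by its blue plate until it is fully home, gently enough that the amber stone stays in its nest. Grip and lift nothing, and leave the stone and the things around the jig where they are.

Things in the scene. Friction and masses are not known exactly. Their poses are not given: they have to be found in the camera images.
- jig: grey jig fixed to the table, base plate 245 x 220 x 12 mm (its x -165 to +80, y -130 to +90 mm). Origin: on the table (z = 0) under the cam's vertical shaft. +x is forward, the way the slide is pushed; +y left; z up. At its right a handpiece is clamped (y -135 to -39 mm, x -56 to -30 mm, up to 64 mm above the table), its thin burr reaching on to y -17 mm
- cam (a joint): angle of the brass cam (eccentric disc, 56 mm across, 12 mm off the shaft), rad, counter-clockwise from above positive. 0 = low point: thin side faces the slide, red knob beside the red mark on the jig's +y side. Starts at -2.4 to -1.3 (thick side blocks the slide): turn it counter-clockwise. Range -2.6 to 0.6, no stop or click at 0; takes about 3 N at the knob, stays where left
- cam_knob (a point): middle of the upright red knob on the cam's handle: a round post 14 mm across, from 36 to 80 mm above the table, on a flat steel handle (16 mm wide, top at 36 mm, its end 3 mm beyond the knob's axis); this point is 58 mm above the table and 62 mm from the shaft axis
- slide (a joint): travel of the follower slide along the jig's +x, m: 0 = drawn back (the start), 0.045 = fully home against its end stop. Needs about 2.5 N to move, stays where it is left
- push_plate (a point): centre of the upper part of the rear face of the slide's upright blue push plate (50 mm wide, 8 mm thick in the push direction, from 28 to 80 mm above the table); this point is 62 mm above the table. It is pushed from behind, towards the jig's +x. The slide's flat top (28 mm above the table) goes on 14 mm behind the plate
- nest (a point): where the centre of the stone belongs in the black round nest on the slide, 38 mm ahead of the push plate's rear face; moves with the slide. Nest rim 42 mm across, 37 mm above the table
- stone_center (a point): centre of the loose amber stone in the nest, 28 mm across, 22 mm tall; its top stands 52 mm above the table. It rides with the slide and is not touched
- tub: open white plastic tub, 110 x 90 x 45 mm; origin at its underside. Bystander on the table
- jar: small amber jar with black cap, 50 mm across, 60 mm tall; origin at its underside. Bystander on the table
- wheel: black rubber grinding disc lying flat, 44 mm across, 12 mm thick; origin at its underside. Bystander on the table
- brush: brush about 160 mm long lying flat; bystander on the table
- felt: white felt block, 60 x 35 x 50 mm; origin at its underside. Bystander on the table
- spare_green_center (a point): spare green stone, 28 mm across, 22 mm tall; its centre. Bystander standing on the table
- spare_blue_center (a point): spare blue stone, 28 mm across, 22 mm tall; its centre. Bystander standing on the table

How it is judged:
By the outcome, as a careful person would: the job done as asked, in the order asked, and still so for the second after the job is handed in, with the robot touching nothing.
It also fails if it takes over 54 s, if anything falls off the work surface, if the arm or the gripper's body presses on something with over 40 N, if the wrist force passes 120 N, or if a joint passes its speed limit or range.

## Working session

There is one attempt and no reset: what is moved stays moved. The work goes in short steps, Python scripts to look and compute and a tool call to move; the robot and the scene stay as the last step left them, time stands still between calls to the robot, and variables do not carry over. Pictures are saved under pics/ and viewed, and the job is handed in when it is done.

Besides the shell and the picture viewer there is one more tool, called after "Emit:" by a JSON object that holds its "op" and its "data", one argument or row to a line. arm_command: Moves the arm, as the interface text tells. Its arguments: {"type":"object","properties":{"steps":{"type":"array"},"gripper":{"type":"number"},"grip_force":{"type":"number"}},"required":["steps"]}

```bash
mkdir -p pics; cat > h.py <<'E'
import numpy as np, cv2
from cell import env
def ray(cam,px):
    m=env.camera_model(cam);d=np.array([(px[0]-m['cx'])/m['fx'],(px[1]-m['cy'])/m['fy'],1.]);R=np.array(m['R']);t=np.array(m['t']).ravel()
    return -R.T@t, R.T@d
def onz(cam,px,z):
    o,d=ray(cam,px);return o+d*(z-o[2])/d[2]
def proj(cam,X):
    m=env.camera_model(cam);c=np.array(m['R'])@np.array(X)+np.array(m['t']).ravel();return np.array([m['fx']*c[0]/c[2]+m['cx'],m['fy']*c[1]/c[2]+m['cy']])
E
python3 - <<'E'
from h import *
s=env.get_obs();print({k:np.round(v,3).tolist() for k,v in s.items()})
for c in('top','scene'):
    im=env.read_camera(c);cv2.imwrite(f'pics/{c}1.png',im)
    for n in('jig','cam_knob','push_plate','nest','stone_center'):
        r=env.landmark_of(c,n);print(c,n,[(np.round(q['location'],1).tolist(),round(q['p'],2)) for q in r[:2]])
E
```

```text
{'time_s': 0.0, 'qpos': [-75.682, 18.44, -4.014, 83.176, 1.297, 78.538, -3.26], 'joint_velocities': [-0.014, 0.01, -0.058, 0.008, -0.026, -0.005, 0.023], 'effort': [-0.001, -49.128, -0.404, -31.253, -0.064, 0.044, 0.0], 'tool_pos': [0.152, 0.631, 0.221], 'tool_rot': [179.992, 0.109, 76.49], 'force': [-0.796, -0.297, -0.298], 'wrist_torque': [0.026, 0.022, 0.049], 'grip_width': 0.087}
top jig [([340.4, 219.2], 0.62), ([267.8, 314.1], 0.43)]
top cam_knob [([347.9, 178.4], 0.92), ([347.0, 266.4], 0.36)]
top push_plate [([350.1, 290.0], 0.9), ([266.4, 314.0], 0.53)]
top nest [([344.3, 268.8], 0.74)]
top stone_center [([345.2, 268.1], 0.55), ([335.9, 223.7], 0.29)]
scene jig [([267.5, 268.6], 0.85)]
scene cam_knob [([390.3, 273.3], 0.52), ([329.4, 208.9], 0.22)]
scene push_plate [([328.4, 209.4], 0.62)]
scene nest [([308.7, 229.2], 0.95)]
scene stone_center [([308.3, 226.3], 0.62)]
```

View pics/top1.png

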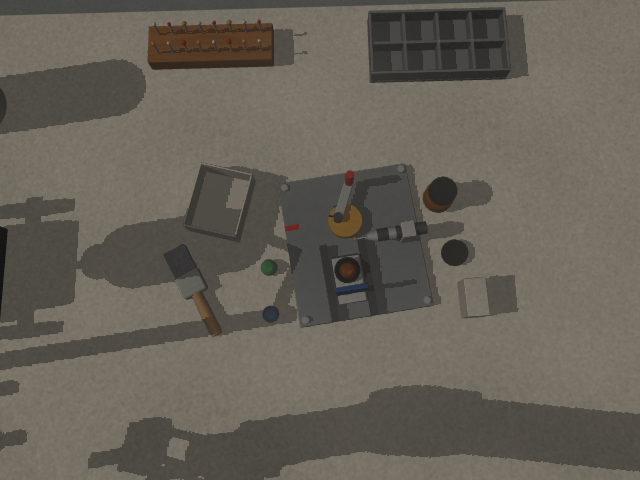

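View pics/scene1.png

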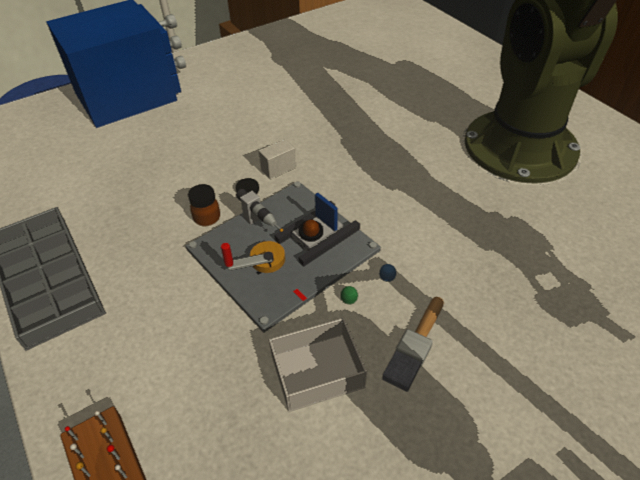

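```bash
python3 - <<'E'
from h import *
for c,n,p,z in [('top','jig',[340.4,219.2],0),('top','knob',[347.9,178.4],.058),('top','plate',[350.1,290],.062),('top','nest',[344.3,268.8],.037),('top','stone',[345.2,268.1],.041),
 ('scene','jig',[267.5,268.6],0),('scene','knob',[390.3,273.3],.058),('scene','plate',[328.4,209.4],.062),('scene','nest',[308.7,229.2],.037),('scene','stone',[308.3,226.3],.041)]:
    print(c,n,onz(c,p,z).round(4))
for c in('top','scene'): print(c,ray(c,[320,240]))
E
```

```text
top jig [ 0.5829 -0.0008  0.    ]
top knob [ 0.6369 -0.0131  0.058 ]
top plate [ 0.4559 -0.0108  0.062 ]
top nest [ 0.4928 -0.0036  0.037 ]
top stone [ 0.4933 -0.005   0.041 ]
scene jig [5.799e-01 2.000e-04 0.000e+00]
scene knob [0.4502 0.1523 0.058 ]
scene plate [ 0.4556 -0.0072  0.062 ]
scene nest [ 0.4943 -0.0076  0.037 ]
scene stone [ 0.4933 -0.0103  0.041 ]
top (array([0.36122963, 0.02836137, 0.96993232]), array([ 0.18887263,  0.00625882, -0.98203397]))
scene (array([0.79592765, 0.52183061, 0.6874748 ]), array([-0.34796424, -0.57061051, -0.74387849]))
```

```bash
python3 - <<'E'
from h import *
im=cv2.imread('pics/top1.png');cv2.imwrite('pics/topz.png',cv2.resize(im[150:340,260:460],None,fx=3.1,fy=3.1,interpolation=cv2.INTER_CUBIC))
im=cv2.imread('pics/scene1.png');cv2.imwrite('pics/scz.png',cv2.resize(im[170:340,170:400],None,fx=3.4,fy=3.4,interpolation=cv2.INTER_CUBIC))
for c in('top','scene'):
    r=env.masks_of(c,'jig')[0];m=r['region'].astype(np.uint8)
    cn=max(cv2.findContours(m,0,1)[0],key=cv2.contourArea)
    print(c,r['p'],r['extent'],cv2.minAreaRect(cn),cv2.approxPolyDP(cv2.convexHull(cn),6,True).reshape(-1,2).tolist())
    k=env.masks_of(c,'cam_knob');print([(q['p'],q['extent']) for q in k[:2]])
    k=env.masks_of(c,'push_plate');print([(q['p'],q['extent']) for q in k[:2]])
E
```

```text
top 0.67 [278.5, 163.3, 430.9, 327.5] ((357.75921630859375, 243.5015411376953), (148.56228637695312, 141.9203643798828), 81.09828186035156) [[404, 164], [427, 227], [432, 305], [301, 326], [278, 185]]
[(0.57, [328.6, 169.9, 361.9, 233.6])]
[(0.92, [329.6, 251.4, 366.4, 304.2]), (0.3, [329.0, 171.4, 362.3, 236.2])]
scene 0.8 [183.6, 182.8, 381.3, 332.3] ((281.16058349609375, 246.26220703125), (141.17706298828125, 145.12391662597656), 46.70135498046875) [[299, 182], [356, 220], [380, 248], [262, 331], [185, 245], [239, 189]]
[(0.95, [220.1, 239.3, 286.3, 273.9]), (0.15, [291.4, 192.4, 346.2, 251.5])]
[(0.89, [290.3, 195.0, 341.8, 251.3])]
```

View pics/topz.png

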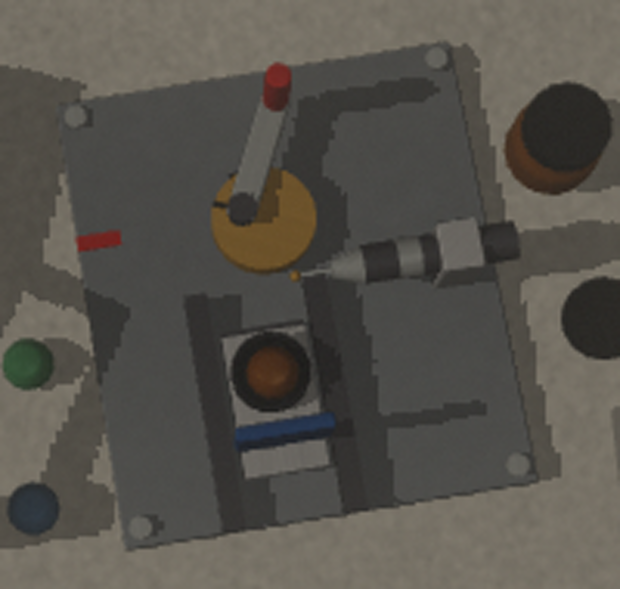

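View pics/scz.png

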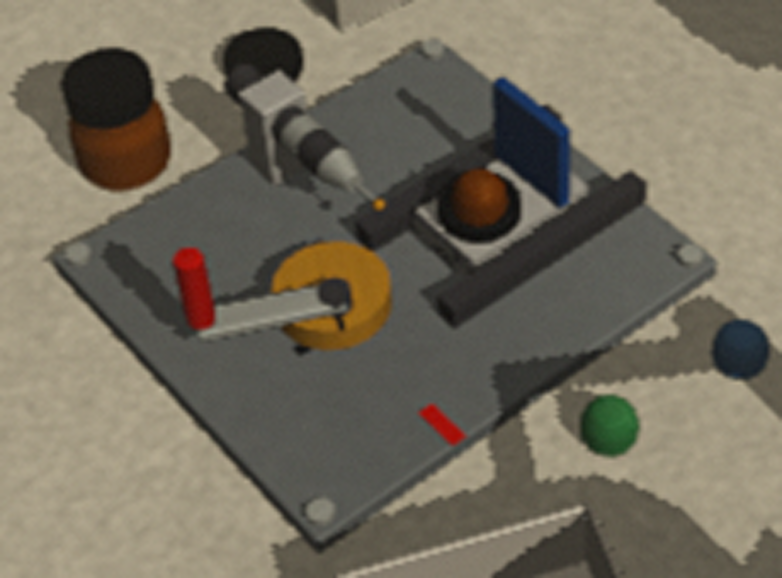

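```bash
python3 - <<'E'
from h import *
from scipy.optimize import least_squares
loc=np.array([[.08,.09],[.08,-.13],[-.165,-.13],[-.165,.09]])
P={'top':[[280.3,184.5],[405.2,163.5],[433.5,304.8],[300.6,327.1]],'scene':[[264.1,329],[185.6,245.9],[296.5,181.8],[380.3,247.9]]}
def W(p,l,z):
    c,s=np.cos(p[2]),np.sin(p[2]);return [p[0]+c*l[0]-s*l[1],p[1]+s*l[0]+c*l[1],z]
def f(p,cs):return np.concatenate([proj(c,W(p,l,.012))-q for c in cs for l,q in zip(loc,P[c])])
for cs in (['top'],['scene'],['top','scene']):
    r=least_squares(f,[.58,0,.15],args=(cs,));print(cs,r.x.round(4),np.degrees(r.x[2]),r.fun.round(1))
p=r.x
for c,q in (('top',[349.7,174.5]),('scene',[225.3,245.9])):
    k=onz(c,q,.08);d=k[:2]-p[:2];a=np.degrees(np.arctan2(d[1],d[0])-p[2]);print(c,'knob',k,np.hypot(*d),a)
for c,q in (('top',[338.1,217.1]),('scene',[267.9,255.9])): print('shaft',onz(c,q,.042))
# plate
for c,q in (('top',[350.1,290]),('scene',[328.4,209.4])):
    k=onz(c,q,.062)[:2]-p[:2];print('plate local',np.cos(p[2])*k[0]+np.sin(p[2])*k[1],-np.sin(p[2])*k[0]+np.cos(p[2])*k[1])
for n in ('jar','wheel','felt','tub','brush','spare_green_center'):
    r=env.landmark_of('top',n);print(n,[(onz('top',q['location'],0).round(3),q['p']) for q in r[:1]])
E
```

```text
['top'] [0.5782 0.0027 0.1391] 7.971657484573501 [-1.8 -1.1  0.8 -0.4  1.   0.8 -0.   0.4]
['scene'] [0.5788 0.0072 0.1468] 8.412090058261269 [-0.7  1.4 -1.4  0.3  1.1 -1.4  1.2 -1.5]
['top', 'scene'] [0.5782 0.0045 0.1429] 8.186901374227697 [-3.1 -0.9 -0.5 -0.6  0.2  0.4 -0.8  0.5 -1.6 -0.1 -1.6 -1.1  1.  -2.2
  0.6 -2.3]
top knob [ 0.63662071 -0.01510692  0.08      ] 0.06157769818559017 -26.754645410036407
scene knob [ 0.63693054 -0.01250267  0.08      ] 0.061096109048113516 -24.346280105330727
shaft [0.57685496 0.00409801 0.042     ]
shaft [0.58020435 0.00994012 0.042     ]
plate local -0.12323851952058032 0.002291270383783163
plate local -0.12307283202488441 0.005844463759790062
jar [(array([ 0.621, -0.162,  0.   ]), 0.97)]
wheel [(array([ 0.525, -0.187,  0.   ]), 0.69)]
felt [(array([ 0.437, -0.206,  0.   ]), 0.97)]
tub [(array([0.61 , 0.207, 0.   ]), 0.74)]
brush [(array([0.466, 0.246, 0.   ]), 0.81)]
spare_green_center [(array([0.505, 0.121, 0.   ]), 0.67)]
```

Emit:
{"op": "arm_command", "data": {
  "steps": [
    {"delta_pos": [19, -25, 0], "turn": -7},
    {"delta_pos": [38, -50, 0], "turn": -14},
    {"delta_pos": [57, -75, 0], "turn": -21},
    {"delta_pos": [76, -100, 0], "turn": -28},
    {"delta_pos": [95, -125, 0], "turn": -35},
    {"delta_pos": [114, -150, 0], "turn": -42},
    {"delta_pos": [133, -175, 0], "turn": -49},
    {"delta_pos": [152, -200, 0], "turn": -56}
  ],
  "gripper": 44
}}

```text
time_s: 1.87
tool_pos: [0.3046, 0.4307, 0.2228]
tool_rot: [-180.0, -0.0, 20.2]
force: [0.8, 0.2, 0.1]
grip_width: 0.0463
```

Emit:
{"op": "arm_command", "data": {
  "steps": [
    {"delta_pos": [19, -25, 0], "turn": -7},
    {"delta_pos": [38, -50, 0], "turn": -14},
    {"delta_pos": [57, -75, 0], "turn": -21},
    {"delta_pos": [76, -100, 0], "turn": -28},
    {"delta_pos": [95, -125, 0], "turn": -35},
    {"delta_pos": [114, -150, 0], "turn": -42},
    {"delta_pos": [133, -175, 0], "turn": -49},
    {"delta_pos": [152, -200, 0], "turn": -56}
  ]
}}

```text
time_s: 2.53
tool_pos: [0.4566, 0.2307, 0.2229]
tool_rot: [-180.0, -0.0, -35.8]
force: [0.4, 0.6, 0.9]
grip_width: 0.0437
```

Emit:
{"op": "arm_command", "data": {
  "steps": [
    {"delta_pos": [19, -25, 0], "turn": -7},
    {"delta_pos": [38, -50, 0], "turn": -14},
    {"delta_pos": [57, -75, 0], "turn": -21},
    {"delta_pos": [76, -100, 0], "turn": -28},
    {"delta_pos": [95, -125, 0], "turn": -35},
    {"delta_pos": [114, -150, 0], "turn": -42},
    {"delta_pos": [133, -175, 0], "turn": -49},
    {"delta_pos": [152, -200, 0], "turn": -56}
  ]
}}

```text
time_s: 3.2
tool_pos: [0.6087, 0.0309, 0.2229]
tool_rot: [-180.0, 0.0, -91.8]
force: [0.5, 0.3, -0.3]
grip_width: 0.0443
```

Emit:
{"op": "arm_command", "data": {
  "steps": [
    {"delta_pos": [10, -15, 0], "turn": -5},
    {"delta_pos": [20, -30, 0], "turn": -10},
    {"delta_pos": [28, -45, -15], "turn": -15},
    {"delta_pos": [28, -45, -45], "turn": -15},
    {"delta_pos": [28, -45, -75], "turn": -15},
    {"delta_pos": [28, -45, -100], "turn": -15},
    {"delta_pos": [28, -45, -110], "turn": -15}
  ]
}}

```text
time_s: 3.78
tool_pos: [0.6335, -0.0127, 0.1086]
tool_rot: [179.7, -0.1, -106.5]
force: [-1.5, 1.5, -0.5]
grip_width: 0.0441
```

```bash
python3 - <<'E'
from h import *
s=env.get_obs();print(s['tool_pos'],s['tool_rot'])
for c in('wrist','scene'):
    cv2.imwrite(f'pics/{c}2.png',env.read_camera(c))
E
```

```text
[ 0.63345715 -0.01266256  0.10859771] [ 1.79679570e+02 -1.20834974e-01 -1.06503970e+02]
```

View pics/wrist2.png

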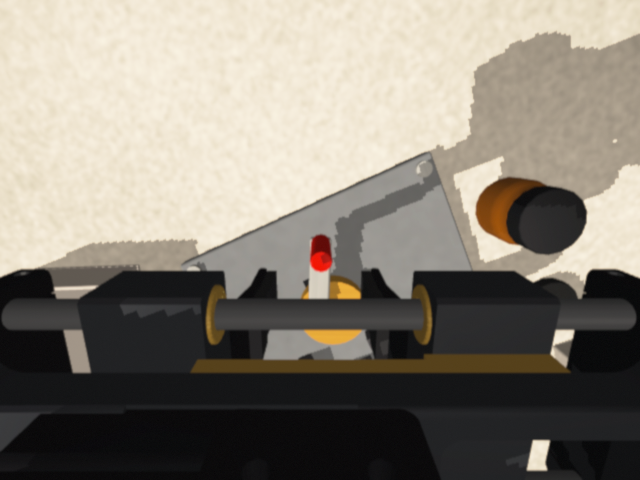

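View pics/scene2.png

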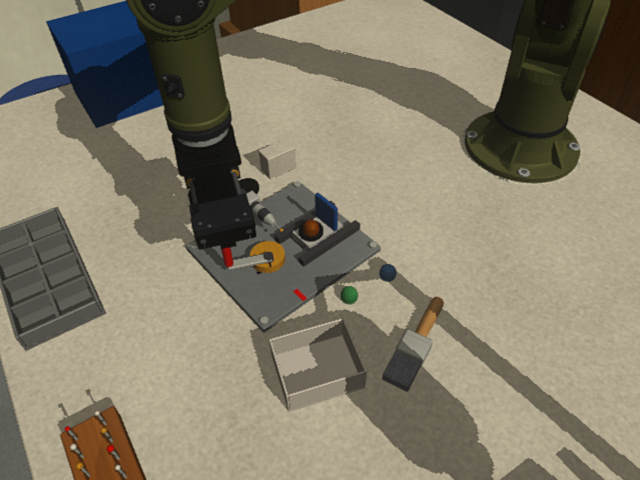

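```bash
cat >> h.py <<'E'
from scipy.spatial.transform import Rotation as Ro
def wz(px,z,s):
    m=env.camera_model('wrist');T=np.eye(4);T[:3,:3]=Ro.from_euler('xyz',s['tool_rot'],degrees=True).as_matrix();T[:3,3]=s['tool_pos']
    M=T@np.array(m['hand_eye']);d=M[:3,:3]@np.array([(px[0]-m['cx'])/m['fx'],(px[1]-m['cy'])/m['fy'],1.]);o=M[:3,3];return o+d*(z-o[2])/d[2]
E
python3 - <<'E'
from h import *
s=env.get_obs();print(s['tool_pos'].round(4),s['tool_rot'].round(2))
print('knob top',wz([320.5,261],.08,s), 'corners',wz([431,153],.012,s),wz([184,263],.012,s))
E
```

```text
[ 0.6344 -0.0127  0.1106] [ 1.7978e+02 -1.0000e-01 -1.0649e+02]
knob top [ 0.6381164 -0.0162917  0.08     ] corners [ 0.67431841 -0.11481007  0.012     ] [0.64571505 0.09832295 0.012     ]
```

Emit:
{"op": "arm_command", "data": {
  "steps": [
    {"delta_pos": [0, 0, -20], "turn": 0},
    {"delta_pos": [0, 0, -40], "turn": 0},
    {"delta_pos": [0, 0, -55], "turn": 0},
    {"delta_pos": [0, 0, -64], "turn": 0},
    {"delta_pos": [0, 0, -64], "turn": 0},
    {"delta_pos": [0, 0, -64], "turn": 0}
  ]
}}

```text
time_s: 4.38
tool_pos: [0.6368, -0.013, 0.0499]
tool_rot: [-179.9, 0.0, -106.5]
force: [0.4, -0.6, 0.4]
grip_width: 0.044
```

Emit:
{"op": "arm_command", "data": {
  "steps": [
    {"delta_pos": [0, 0, 0], "turn": 0},
    {"delta_pos": [0, 0, 0], "turn": 0},
    {"delta_pos": [0, 0, 0], "turn": 0},
    {"delta_pos": [0, 0, 0], "turn": 0}
  ],
  "gripper": 26
}}

```text
time_s: 4.72
tool_pos: [0.6364, -0.013, 0.0494]
tool_rot: [-179.9, 0.0, -106.5]
force: [0.3, 0.5, -0.1]
grip_width: 0.0285
```

```bash
python3 - <<'E'
from h import *
s=env.get_obs();print(s['tool_pos'].round(4),s['tool_rot'].round(2),s['force'])
p=lambda a:62*np.array([np.cos(np.radians(a)),np.sin(np.radians(a))])
for st,d in((-17,5),(23,5),(63,3.5),(91,2)):
    print(st,[(p(st+d*k)-p(st)).round().astype(int).tolist() for k in range(1,9)])
cv2.imwrite('pics/wrist3.png',env.read_camera('wrist'))
E
```

```text
[ 0.6364 -0.013   0.0494] [-1.7994e+02  3.0000e-02 -1.0651e+02] [ 0.33009284  0.5182363  -0.08393505]
-17 [[1, 5], [2, 11], [3, 16], [3, 21], [2, 27], [1, 32], [0, 37], [-2, 42]]
23 [[-2, 5], [-5, 10], [-8, 14], [-12, 18], [-16, 22], [-20, 25], [-24, 28], [-29, 31]]
63 [[-3, 2], [-7, 3], [-11, 4], [-14, 5], [-18, 6], [-22, 6], [-25, 7], [-29, 7]]
91 [[-2, 0], [-4, 0], [-6, 0], [-9, -1], [-11, -1], [-13, -2], [-15, -2], [-17, -3]]
```

View pics/wrist3.png

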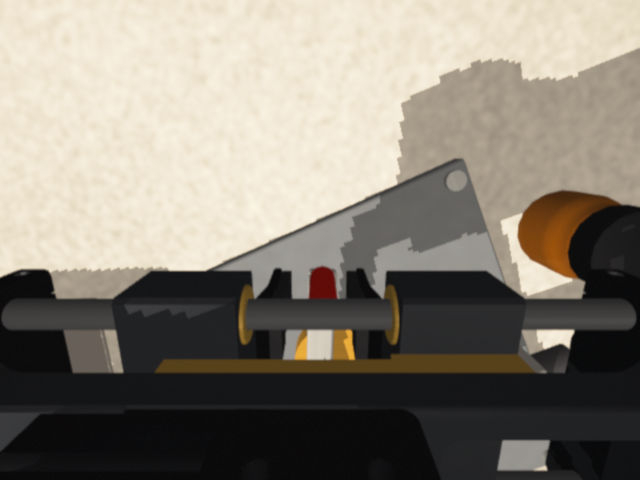

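Emit:
{"op": "arm_command", "data": {
  "steps": [
    {"delta_pos": [1, 5, 0], "turn": 5},
    {"delta_pos": [2, 11, 0], "turn": 10},
    {"delta_pos": [3, 16, 0], "turn": 15},
    {"delta_pos": [3, 21, 0], "turn": 20},
    {"delta_pos": [2, 27, 0], "turn": 25},
    {"delta_pos": [1, 32, 0], "turn": 30},
    {"delta_pos": [0, 37, 0], "turn": 35},
    {"delta_pos": [-2, 42, 0], "turn": 40}
  ]
}}

```text
time_s: 5.43
tool_pos: [0.6341, 0.0267, 0.0488]
tool_rot: [180.0, -0.2, -66.3]
force: [0.5, -4.2, -0.0]
grip_width: 0.0263
```

Emit:
{"op": "arm_command", "data": {
  "steps": [
    {"delta_pos": [-2, 5, 0], "turn": 5},
    {"delta_pos": [-5, 10, 0], "turn": 10},
    {"delta_pos": [-8, 14, 0], "turn": 15},
    {"delta_pos": [-12, 18, 0], "turn": 20},
    {"delta_pos": [-16, 22, 0], "turn": 25},
    {"delta_pos": [-20, 25, 0], "turn": 30},
    {"delta_pos": [-24, 28, 0], "turn": 35},
    {"delta_pos": [-29, 31, 0], "turn": 40}
  ]
}}

```text
time_s: 6.1
tool_pos: [0.6057, 0.058, 0.0488]
tool_rot: [179.9, -0.2, -26.3]
force: [1.7, -3.4, -1.4]
grip_width: 0.0263
```

Emit:
{"op": "arm_command", "data": {
  "steps": [
    {"delta_pos": [-3, 2, 0], "turn": 3.5},
    {"delta_pos": [-7, 3, 0], "turn": 7},
    {"delta_pos": [-11, 4, 0], "turn": 10.5},
    {"delta_pos": [-14, 5, 0], "turn": 14},
    {"delta_pos": [-18, 6, 0], "turn": 17.5},
    {"delta_pos": [-22, 6, 0], "turn": 21},
    {"delta_pos": [-25, 7, 0], "turn": 24.5},
    {"delta_pos": [-29, 7, 0], "turn": 28}
  ]
}}

```text
time_s: 6.77
tool_pos: [0.5774, 0.066, 0.0492]
tool_rot: [179.9, -0.2, 1.6]
force: [3.3, -2.3, -2.8]
grip_width: 0.0261
```

```bash
python3 - <<'E'
from h import *
s=env.get_obs();print(s['tool_pos'].round(4),s['tool_rot'].round(2),s['force'])
ims=[env.read_camera(c) for c in('wrist','scene','top')]
cv2.imwrite('pics/a4.png',cv2.resize(ims[1][190:340,170:390],None,fx=3.4,fy=3.4,interpolation=2))
cv2.imwrite('pics/b4.png',cv2.resize(ims[2][150:340,260:460],None,fx=3.1,fy=3.1,interpolation=2))
cv2.imwrite('pics/c4.png',ims[0])
E
```

```text
[0.5774 0.066  0.0492] [179.94  -0.21   1.62] [ 3.2717099  -2.31763602 -2.77368586]
```

View pics/a4.png

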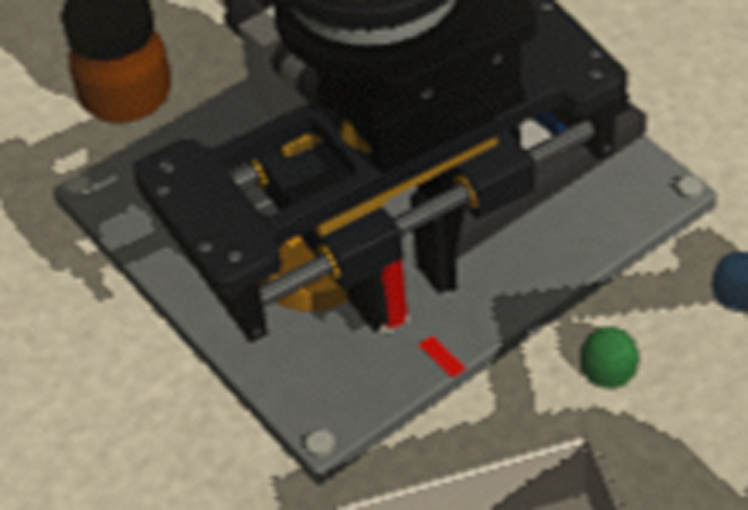

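View pics/b4.png

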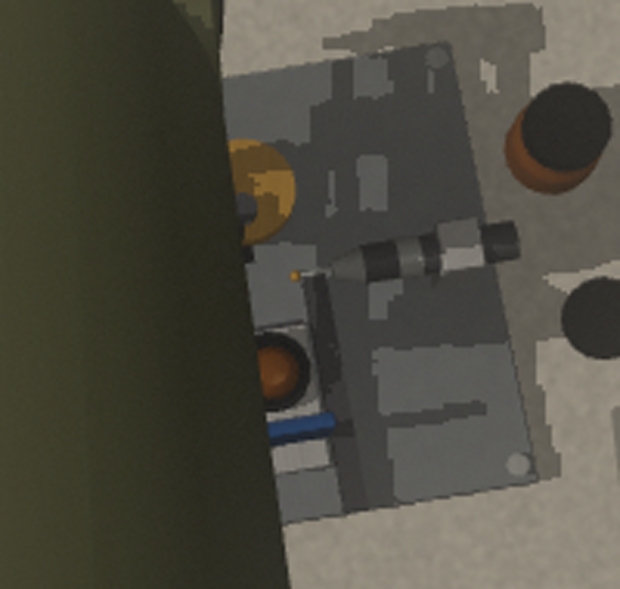

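View pics/c4.png

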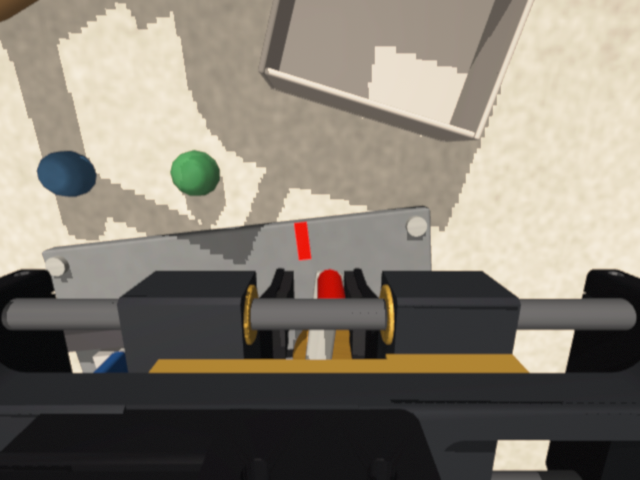

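```bash
python3 - <<'E'
from h import *
s=env.get_obs()
for n,q in (('min',[306,258]),('mout',[301,223]),('FL',[430,207]),('RL',[44,250]),):print(n,wz(q,.012,s).round(4))
for c,a in (('top',[[120/3.1+260,238/3.1+150],[78/3.1+260,243/3.1+150]]),('scene',[[427/3.4+170,342/3.4+190],[457/3.4+170,371/3.4+190]])):
    for q in a: print(c,onz(c,q,.012).round(4))
for z in (.06,.07,.08): print(z,wz([331,271],z,s))
E
```

```text
min [0.5683 0.0697 0.012 ]
mout [0.5649 0.0921 0.012 ]
FL [0.6425 0.1038 0.012 ]
RL [0.405  0.0711 0.012 ]
top [0.5688 0.0696 0.012 ]
top [0.5666 0.0923 0.012 ]
scene [0.5683 0.0718 0.012 ]
scene [0.5653 0.0932 0.012 ]
0.06 [0.58187043 0.07946145 0.06      ]
0.07 [0.58137109 0.0832244  0.07      ]
0.08 [0.58087175 0.08698734 0.08      ]
```

Emit:
{"op": "arm_command", "data": {
  "steps": [
    {"delta_pos": [-2, 0, 0], "turn": 1},
    {"delta_pos": [-4, 0, 0], "turn": 2},
    {"delta_pos": [-6, 0, 0], "turn": 3},
    {"delta_pos": [-8, 0, 0], "turn": 4},
    {"delta_pos": [-10, -1, 0], "turn": 5},
    {"delta_pos": [-12, -1, 0], "turn": 6},
    {"delta_pos": [-13, -1, 0], "turn": 6.3},
    {"delta_pos": [-13, -1, 0], "turn": 6.3}
  ]
}}

```text
time_s: 7.58
tool_pos: [0.5628, 0.0664, 0.0489]
tool_rot: [-180.0, -0.0, 7.8]
force: [3.0, -1.1, 1.9]
grip_width: 0.026
```

```bash
python3 - <<'E'
from h import *
s=env.get_obs();print(s['tool_pos'].round(4),s['tool_rot'].round(2),s['force'],s['grip_width'])
ims=[env.read_camera(c) for c in('wrist','scene')]
cv2.imwrite('pics/a5.png',cv2.resize(ims[1][190:340,170:390],None,fx=3.4,fy=3.4,interpolation=2))
cv2.imwrite('pics/c5.png',cv2.resize(ims[0][180:400,180:460],None,fx=2.8,fy=2.7))
E
```

```text
[0.5628 0.0664 0.0489] [-1.7998e+02 -2.0000e-02  7.8200e+00] [ 2.99036212 -1.09042917  1.93785834] 0.026026442288153845
```

View pics/a5.png

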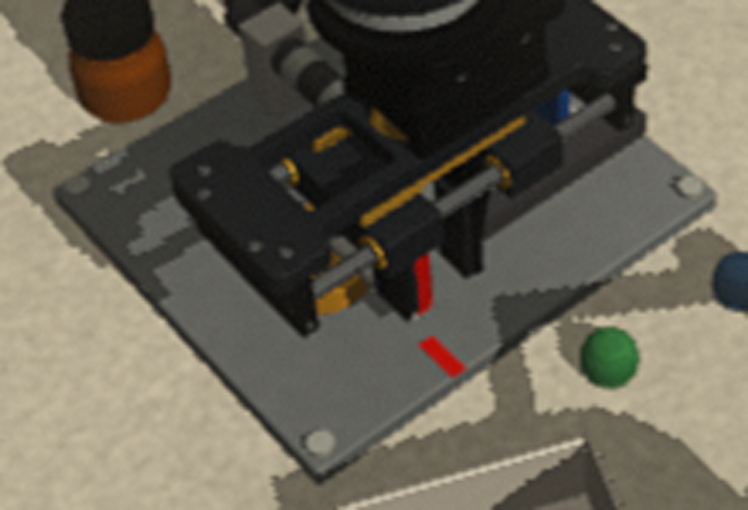

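View pics/c5.png

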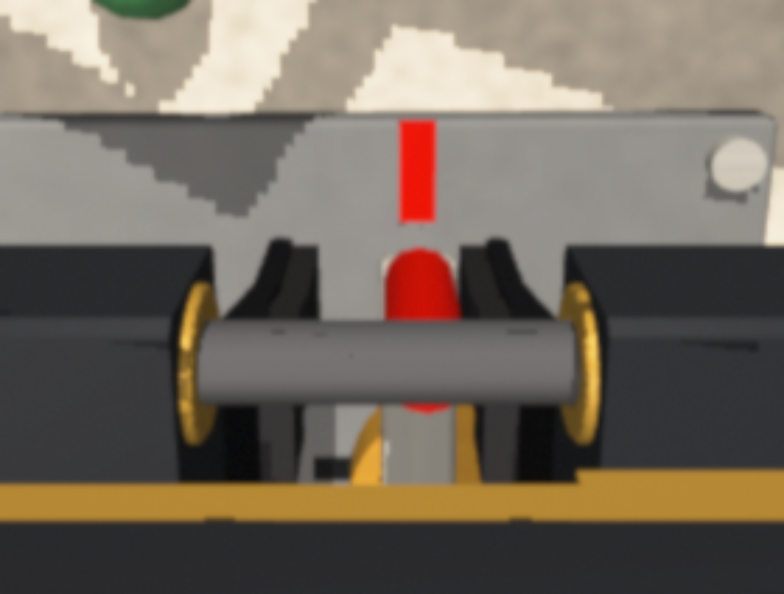

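Emit:
{"op": "arm_command", "data": {
  "steps": [
    {"delta_pos": [0, 0, 0], "turn": 0},
    {"delta_pos": [0, 0, 0], "turn": 0},
    {"delta_pos": [0, 0, 0], "turn": 0},
    {"delta_pos": [0, 0, 10], "turn": 0},
    {"delta_pos": [0, 0, 30], "turn": 0},
    {"delta_pos": [0, 0, 60], "turn": 0},
    {"delta_pos": [0, 0, 90], "turn": 0},
    {"delta_pos": [0, 0, 100], "turn": 0}
  ],
  "gripper": 40
}}

```text
time_s: 8.35
tool_pos: [0.565, 0.0663, 0.1537]
tool_rot: [-180.0, -0.4, 7.8]
force: [1.5, -0.1, 1.0]
grip_width: 0.0397
```

Emit:
{"op": "arm_command", "data": {
  "steps": [
    {"delta_pos": [-16, -8, 0], "turn": -7},
    {"delta_pos": [-32, -16, 0], "turn": -14},
    {"delta_pos": [-48, -24, 0], "turn": -21},
    {"delta_pos": [-64, -32, 0], "turn": -28},
    {"delta_pos": [-80, -40, 0], "turn": -35},
    {"delta_pos": [-96, -50, 0], "turn": -42},
    {"delta_pos": [-112, -60, 0], "turn": -49},
    {"delta_pos": [-128, -70, 0], "turn": -56}
  ],
  "gripper": 0
}}

```text
time_s: 9.02
tool_pos: [0.4335, -0.0044, 0.1485]
tool_rot: [180.0, 0.0, -48.5]
force: [-0.2, 0.0, 0.4]
grip_width: 0.0014
```

Emit:
{"op": "arm_command", "data": {
  "steps": [
    {"delta_pos": [0, -3, 0], "turn": -7},
    {"delta_pos": [0, -5, 0], "turn": -14},
    {"delta_pos": [0, -7, 0], "turn": -21},
    {"delta_pos": [0, -7, 0], "turn": -28},
    {"delta_pos": [0, -7, 0], "turn": -34},
    {"delta_pos": [0, -7, 0], "turn": -34}
  ]
}}

```text
time_s: 9.52
tool_pos: [0.4344, -0.0111, 0.1486]
tool_rot: [180.0, 0.0, -82.4]
force: [-0.3, 0.2, -0.7]
grip_width: 0.0006
```

```bash
python3 - <<'E'
from h import *
s=env.get_obs();print(s['tool_pos'].round(4),s['tool_rot'].round(2),s['force'],s['grip_width'],s['time_s'])
ims=[env.read_camera(c) for c in('wrist','scene','top')]
cv2.imwrite('pics/a6.png',cv2.resize(ims[1][170:340,170:400],None,fx=3.4,fy=3.4,interpolation=2))
cv2.imwrite('pics/b6.png',cv2.resize(ims[2][150:340,260:460],None,fx=3.1,fy=3.1,interpolation=2))
cv2.imwrite('pics/c6.png',ims[0])
E
```

```text
[ 0.4344 -0.0111  0.1486] [ 1.7996e+02  1.0000e-02 -8.2370e+01] [-0.3302524   0.15167264 -0.70354181] 0.0005584458062739717 9.5167
```

View pics/a6.png

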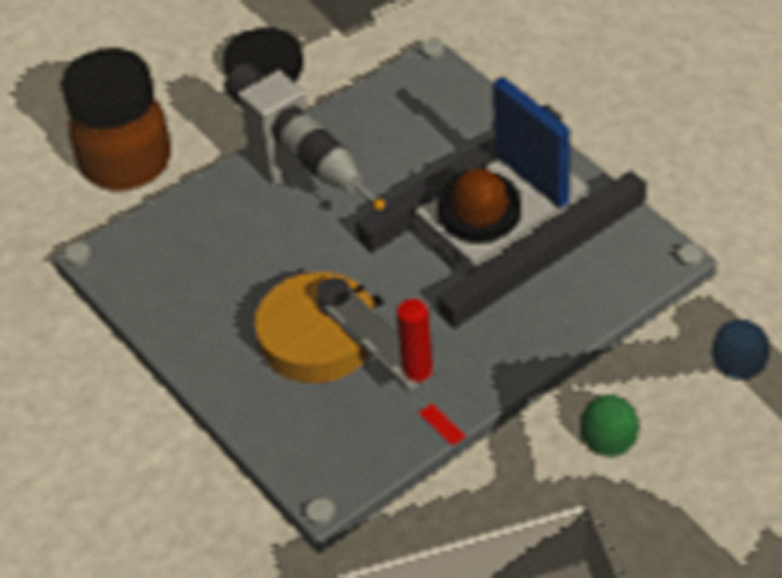

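View pics/b6.png

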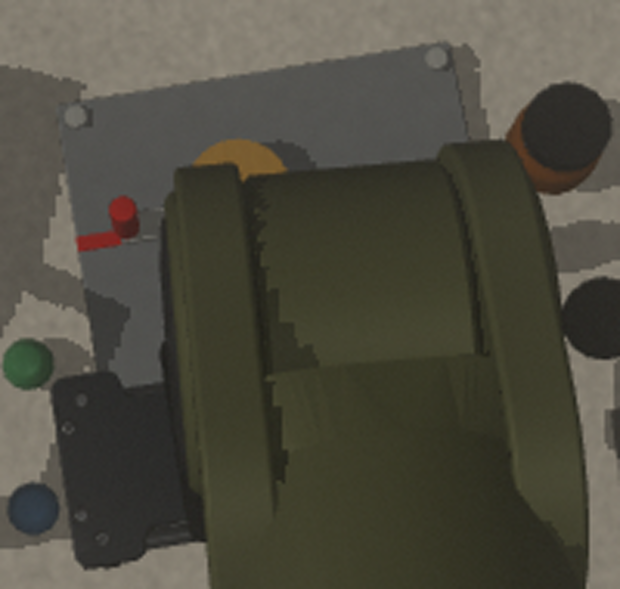

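View pics/c6.png

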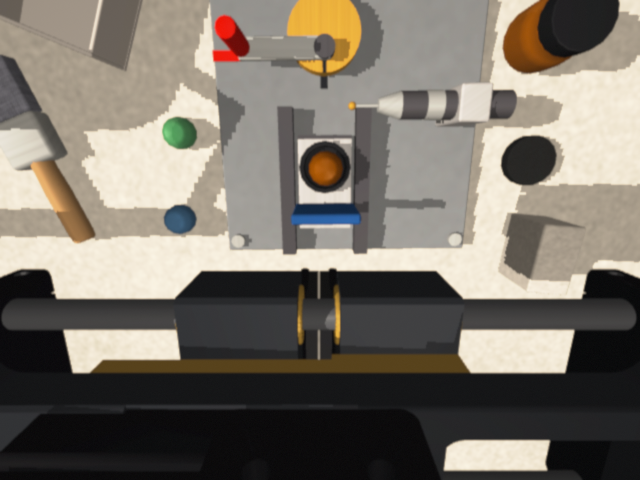

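```bash
python3 - <<'E'
from h import *
s=env.get_obs();C=np.array([.578,.004])
def ang(k,C=C): return np.degrees(np.arctan2(k[1]-C[1],k[0]-C[0]))-7.9-90
sc=onz('scene',[412/3.4+170,306/3.4+170],.08);tp=onz('top',[123/3.1+260,204/3.1+150],.08);w=wz([224,24],.08,s)
for k in(sc,tp,w):print(k.round(4),ang(k))
print('shaft w',wz([324,45],.045,s),'marks',wz([214,57],.012,s),wz([238,56],.012,s),'FLedge etc',wz([230,248],.012,s),wz([464,247],.012,s))
print('plate rear top',wz([292,222-3],.08,s),wz([361,220],.08,s),'front',wz([292,206],.08,s),wz([360,206],.08,s))
a=cv2.imread('pics/c6.png');cv2.imwrite('pics/c6z.png',cv2.resize(a[0:250,200:400],None,fx=2.4*1.6,fy=2.4,interpolation=2)) 
cv2.imwrite('pics/c6z.png',cv2.resize(a[0:110,200:370],None,fx=4.6,fy=4.6,interpolation=2))
for n in('cam_knob','push_plate','jig'):
    print(n,[(q['location'],q['p']) for q in env.landmark_of('wrist',n)[:2]])
E
```

```text
[0.5682 0.0658 0.08  ] 1.1285320158341108
[0.5715 0.0649 0.08  ] -1.8253147180564895
[0.5691 0.0649 0.08  ] 0.36812354498697175
shaft w [0.57569943 0.00365346 0.045     ] marks [0.5637066  0.09131701 0.012     ] [0.56712274 0.07213667 0.012     ] FLedge etc [0.40414412 0.06723367 0.012     ] [ 0.43531249 -0.14936382  0.012     ]
plate rear top [0.45437728 0.00957098 0.08      ] [ 0.46038401 -0.03872917  0.08      ] front [0.46356355 0.01065981 0.08      ] [ 0.47011538 -0.03633224  0.08      ]
cam_knob [([234.6, 41.0], 0.87)]
push_plate [([324.9, 221.6], 0.89)]
jig [([325.3, 56.9], 0.74), ([324.0, 169.3], 0.5)]
```

View pics/c6z.png

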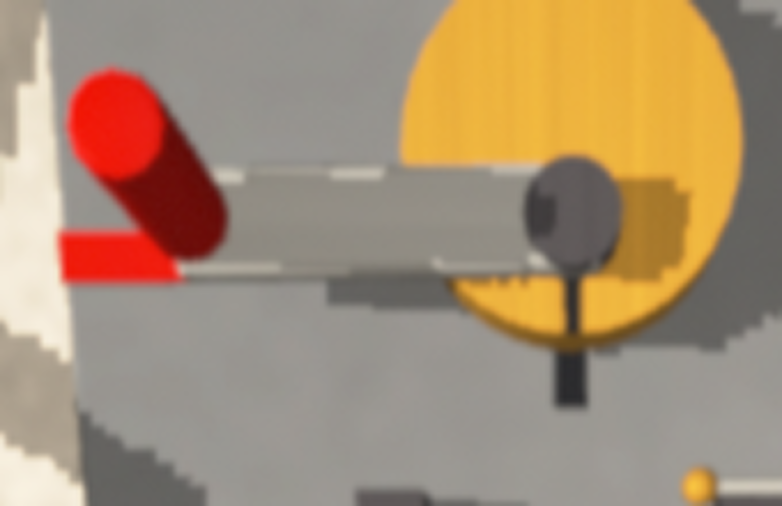

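Emit:
{"op": "arm_command", "data": {
  "steps": [
    {"delta_pos": [0, -4, -25], "turn": 0},
    {"delta_pos": [0, -4, -50], "turn": 0},
    {"delta_pos": [0, -4, -75], "turn": 0},
    {"delta_pos": [0, -4, -88], "turn": 0},
    {"delta_pos": [0, -4, -94], "turn": 0},
    {"delta_pos": [0, -4, -94], "turn": 0}
  ]
}}

```text
time_s: 10.32
tool_pos: [0.4338, -0.0151, 0.0534]
tool_rot: [179.8, -0.0, -82.2]
force: [-0.3, 0.9, -0.5]
grip_width: 0.0005
```

```bash
python3 - <<'E'
from h import *
s=env.get_obs();print(s['tool_pos'].round(4),s['tool_rot'].round(2),s['force'])
ims=[env.read_camera(c) for c in('wrist','scene')]
cv2.imwrite('pics/a7.png',cv2.resize(ims[1][130:330,200:430],None,fx=3,fy=3,interpolation=2))
cv2.imwrite('pics/c7.png',ims[0])
E
```

```text
[ 0.4338 -0.0151  0.0534] [ 1.7983e+02 -2.0000e-02 -8.2170e+01] [-0.30276497  0.87192266 -0.45840221]
```

View pics/a7.png

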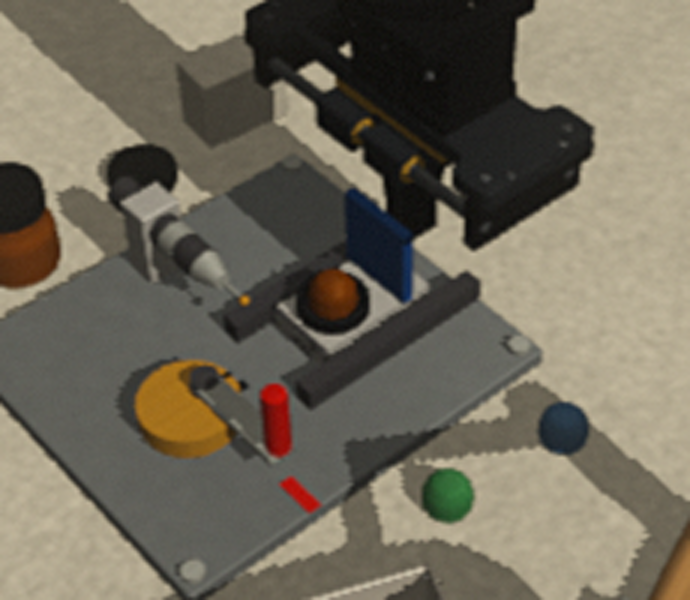

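View pics/c7.png

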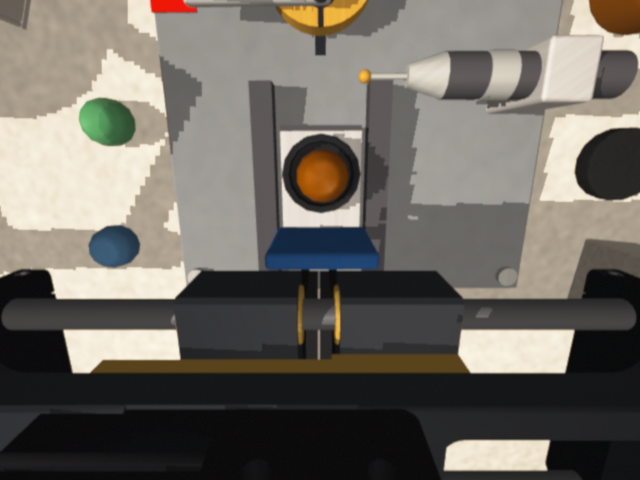

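Emit:
{"op": "arm_command", "data": {
  "steps": [
    {"delta_pos": [1.5, 0.2, 0], "turn": 0},
    {"delta_pos": [3, 0.4, 0], "turn": 0},
    {"delta_pos": [4.5, 0.6, 0], "turn": 0},
    {"delta_pos": [6, 0.8, 0], "turn": 0},
    {"delta_pos": [7, 1, 0], "turn": 0},
    {"delta_pos": [8, 1.1, 0], "turn": 0},
    {"delta_pos": [9, 1.2, 0], "turn": 0},
    {"delta_pos": [10, 1.4, 0], "turn": 0}
  ]
}}

```text
time_s: 11.08
tool_pos: [0.4442, -0.0136, 0.0544]
tool_rot: [179.9, 0.0, -82.2]
force: [-2.8, -0.6, 1.7]
grip_width: 0.0005
```

Emit:
{"op": "arm_command", "data": {
  "steps": [
    {"delta_pos": [0.7, 0.1, 0], "turn": 0},
    {"delta_pos": [1.4, 0.2, 0], "turn": 0},
    {"delta_pos": [2.1, 0.3, 0], "turn": 0},
    {"delta_pos": [2.8, 0.4, 0], "turn": 0},
    {"delta_pos": [3.5, 0.5, 0], "turn": 0},
    {"delta_pos": [4.2, 0.6, 0], "turn": 0},
    {"delta_pos": [5, 0.7, 0], "turn": 0},
    {"delta_pos": [6, 0.8, 0], "turn": 0}
  ]
}}

```text
time_s: 11.75
tool_pos: [0.4507, -0.0127, 0.0544]
tool_rot: [180.0, 0.0, -82.2]
force: [-2.6, -0.2, -0.7]
grip_width: 0.0003
```

Emit:
{"op": "arm_command", "data": {
  "steps": [
    {"delta_pos": [1, 0.1, 0], "turn": 0},
    {"delta_pos": [2, 0.3, 0], "turn": 0},
    {"delta_pos": [3, 0.4, 0], "turn": 0},
    {"delta_pos": [4, 0.6, 0], "turn": 0},
    {"delta_pos": [5, 0.7, 0], "turn": 0},
    {"delta_pos": [6, 0.8, 0], "turn": 0},
    {"delta_pos": [7, 1, 0], "turn": 0},
    {"delta_pos": [8, 1.1, 0], "turn": 0}
  ]
}}

```text
time_s: 12.42
tool_pos: [0.4588, -0.0116, 0.0545]
tool_rot: [180.0, -0.0, -82.2]
force: [-3.0, 0.4, -1.9]
grip_width: 0.0003
```

```bash
python3 - <<'E'
from h import *
s=env.get_obs();print(s['tool_pos'].round(4),s['tool_rot'].round(2),s['force'])
cv2.imwrite('pics/c8.png',env.read_camera('wrist'))
E
```

```text
[ 0.4588 -0.0116  0.0545] [179.98  -0.   -82.21] [-2.99886957  0.43293147 -1.9159105 ]
```

View pics/c8.png

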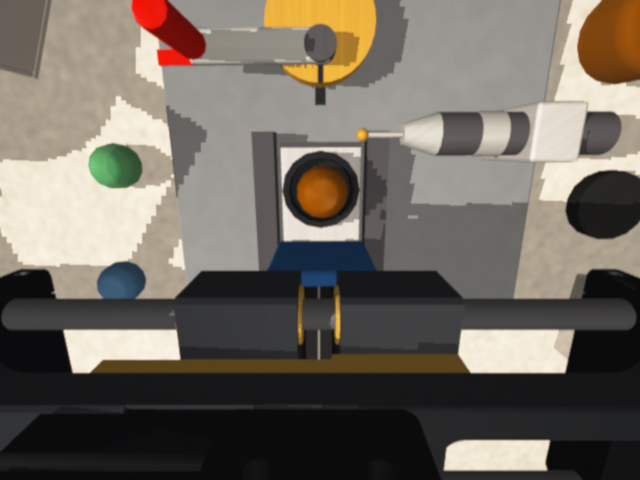

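Emit:
{"op": "arm_command", "data": {
  "steps": [
    {"delta_pos": [1, 0.1, 0], "turn": 0},
    {"delta_pos": [2, 0.3, 0], "turn": 0},
    {"delta_pos": [3, 0.4, 0], "turn": 0},
    {"delta_pos": [4, 0.6, 0], "turn": 0},
    {"delta_pos": [5, 0.7, 0], "turn": 0},
    {"delta_pos": [6, 0.8, 0], "turn": 0},
    {"delta_pos": [7, 1, 0], "turn": 0},
    {"delta_pos": [8, 1.1, 0], "turn": 0}
  ]
}}

```text
time_s: 13.13
tool_pos: [0.4669, -0.0105, 0.0545]
tool_rot: [180.0, 0.0, -82.2]
force: [-2.1, 0.5, -1.1]
grip_width: 0.0004
```

Emit:
{"op": "arm_command", "data": {
  "steps": [
    {"delta_pos": [1, 0.1, 0], "turn": 0},
    {"delta_pos": [2, 0.3, 0], "turn": 0},
    {"delta_pos": [3, 0.4, 0], "turn": 0},
    {"delta_pos": [4, 0.6, 0], "turn": 0},
    {"delta_pos": [5, 0.7, 0], "turn": 0},
    {"delta_pos": [6, 0.8, 0], "turn": 0},
    {"delta_pos": [7, 1, 0], "turn": 0},
    {"delta_pos": [8, 1.1, 0], "turn": 0}
  ]
}}

```text
time_s: 13.8
tool_pos: [0.475, -0.0094, 0.0546]
tool_rot: [180.0, -0.0, -82.2]
force: [-3.1, 1.0, -1.5]
grip_width: 0.0005
```

Emit:
{"op": "arm_command", "data": {
  "steps": [
    {"delta_pos": [1, 0.1, 0], "turn": 0},
    {"delta_pos": [2, 0.3, 0], "turn": 0},
    {"delta_pos": [3, 0.4, 0], "turn": 0},
    {"delta_pos": [4, 0.6, 0], "turn": 0},
    {"delta_pos": [5, 0.7, 0], "turn": 0},
    {"delta_pos": [6, 0.8, 0], "turn": 0},
    {"delta_pos": [7, 1, 0], "turn": 0}
  ]
}}

```text
time_s: 14.38
tool_pos: [0.482, -0.0084, 0.0546]
tool_rot: [-180.0, -0.0, -82.2]
force: [-2.8, 0.5, -2.4]
grip_width: 0.0005
```

```bash
python3 - <<'E'
from h import *
s=env.get_obs();print(s['tool_pos'].round(4),s['tool_rot'].round(2),s['force'])
cv2.imwrite('pics/c9.png',env.read_camera('wrist'))
E
```

```text
[ 0.482  -0.0084  0.0546] [-180.     -0.    -82.21] [-2.81715511  0.5418291  -2.39232178]
```

View pics/c9.png

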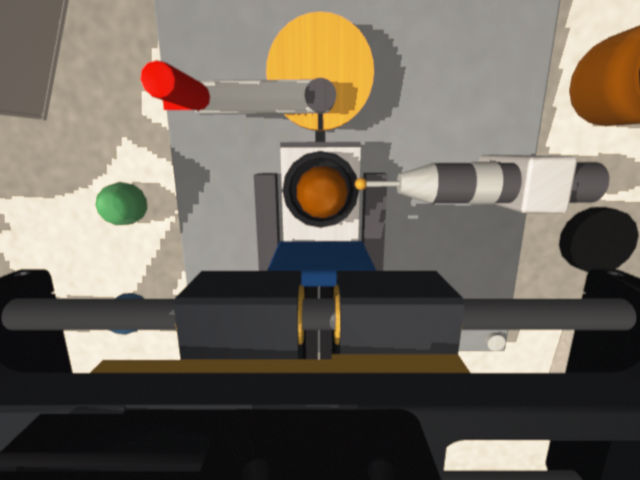

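Emit:
{"op": "arm_command", "data": {
  "steps": [
    {"delta_pos": [0.5, 0.1, 0], "turn": 0},
    {"delta_pos": [1, 0.1, 0], "turn": 0},
    {"delta_pos": [1.5, 0.2, 0], "turn": 0},
    {"delta_pos": [2, 0.3, 0], "turn": 0},
    {"delta_pos": [2.5, 0.3, 0], "turn": 0},
    {"delta_pos": [3, 0.4, 0], "turn": 0},
    {"delta_pos": [3.5, 0.5, 0], "turn": 0}
  ]
}}

```text
time_s: 15.02
tool_pos: [0.4855, -0.008, 0.0547]
tool_rot: [-180.0, -0.0, -82.2]
force: [-3.3, 0.6, -0.9]
grip_width: 0.0007
```

Emit:
{"op": "arm_command", "data": {
  "steps": [
    {"delta_pos": [0.5, 0.1, 0], "turn": 0},
    {"delta_pos": [1, 0.1, 0], "turn": 0},
    {"delta_pos": [1.5, 0.2, 0], "turn": 0},
    {"delta_pos": [2, 0.3, 0], "turn": 0}
  ]
}}

```text
time_s: 15.35
tool_pos: [0.4869, -0.0078, 0.0546]
tool_rot: [179.9, -0.0, -82.2]
force: [-6.3, 0.5, 2.7]
grip_width: 0.0004
```

Emit:
{"op": "arm_command", "data": {
  "steps": [
    {"delta_pos": [0.4, 0.1, 0], "turn": 0},
    {"delta_pos": [0.8, 0.1, 0], "turn": 0},
    {"delta_pos": [0.8, 0.1, 0], "turn": 0}
  ]
}}

```text
time_s: 15.6
tool_pos: [0.4868, -0.0078, 0.0546]
tool_rot: [179.8, 0.0, -82.2]
force: [-7.6, 0.3, 4.7]
grip_width: 0.0007
```

Emit:
{"op": "arm_command", "data": {
  "steps": [
    {"delta_pos": [0.5, 0.1, 0], "turn": 0},
    {"delta_pos": [1, 0.1, 0], "turn": 0},
    {"delta_pos": [1.5, 0.2, 0], "turn": 0},
    {"delta_pos": [1.5, 0.2, 0], "turn": 0},
    {"delta_pos": [1.5, 0.2, 0], "turn": 0}
  ]
}}

```text
time_s: 16.02
tool_pos: [0.4869, -0.0078, 0.0546]
tool_rot: [179.6, 0.0, -82.2]
force: [-11.8, -0.3, 9.6]
grip_width: 0.0004
```

```bash
python3 - <<'E'
from h import *
s=env.get_obs();print(s['tool_pos'].round(4),s['tool_rot'].round(2),s['force'])
ims=[env.read_camera(c) for c in('wrist','scene')]
cv2.imwrite('pics/a10.png',cv2.resize(ims[1][130:330,200:430],None,fx=3,fy=3,interpolation=2))
cv2.imwrite('pics/c10.png',ims[0])
E
```

```text
[ 0.4869 -0.0078  0.0546] [ 1.7964e+02  4.0000e-02 -8.2230e+01] [-11.78100636  -0.34748861   9.57994797]
```

View pics/a10.png

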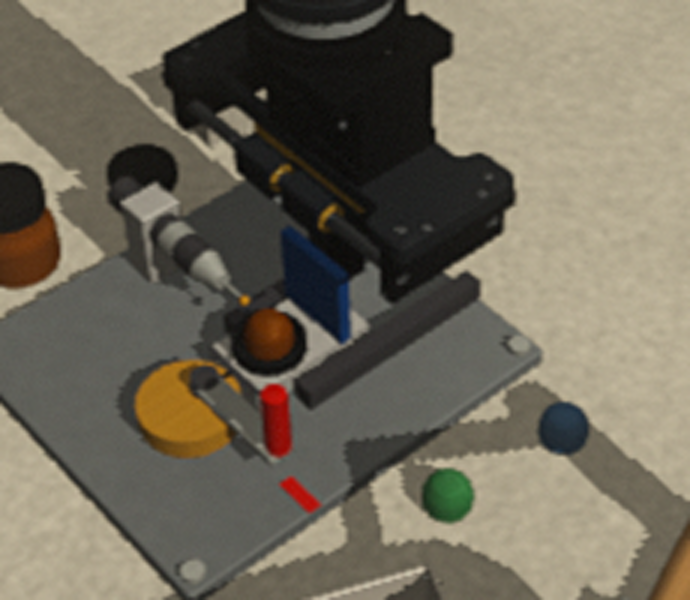

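View pics/c10.png

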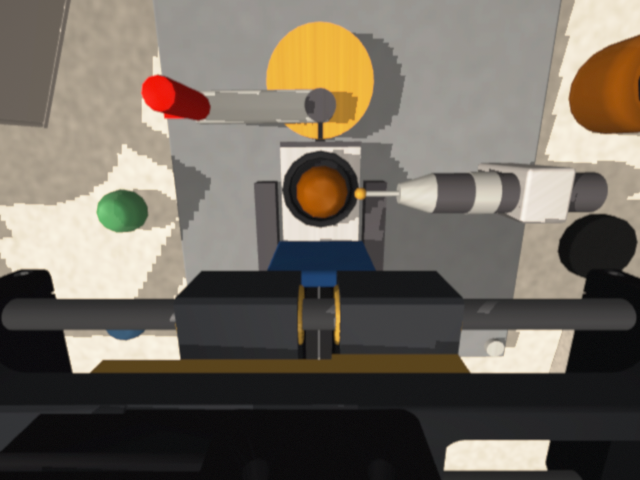

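Emit:
{"op": "arm_command", "data": {
  "steps": [
    {"delta_pos": [-2, -0.3, 0], "turn": 0},
    {"delta_pos": [-5, -0.7, 0], "turn": 0},
    {"delta_pos": [-10, -1.4, 0], "turn": 0},
    {"delta_pos": [-18, -2.5, 0], "turn": 0},
    {"delta_pos": [-28, -4, 0], "turn": 0},
    {"delta_pos": [-35, -5, 5], "turn": 0},
    {"delta_pos": [-38, -5, 30], "turn": 0},
    {"delta_pos": [-38, -5, 60], "turn": 0}
  ]
}}

```text
time_s: 16.78
tool_pos: [0.4484, -0.0129, 0.1136]
tool_rot: [179.7, -0.0, -82.2]
force: [0.9, 0.1, 0.4]
grip_width: 0.0003
```

Emit:
{"op": "arm_command", "data": {
  "steps": [
    {"delta_pos": [0, 0, 30], "turn": 0},
    {"delta_pos": [0, 0, 45], "turn": 0},
    {"delta_pos": [0, 0, 45], "turn": 0},
    {"delta_pos": [0, 0, 45], "turn": 0}
  ]
}}

```text
time_s: 17.12
tool_pos: [0.4519, -0.0125, 0.1606]
tool_rot: [-179.8, 0.0, -82.2]
force: [-0.2, -0.4, -0.6]
grip_width: 0.0006
```

```bash
python3 - <<'E'
from h import *
s=env.get_obs();print(s['tool_pos'].round(4),s['tool_rot'].round(2),s['force'],s['time_s'])
ims=[env.read_camera(c) for c in('wrist','scene')]
cv2.imwrite('pics/a11.png',cv2.resize(ims[1][170:340,170:400],None,fx=3.4,fy=3.4,interpolation=2))
cv2.imwrite('pics/c11.png',ims[0])
for c in ('wrist','scene'):
  for n,z in(('push_plate',.062),('nest',.037),('stone_center',.041),('cam_knob',.058)):
    r=env.landmark_of(c,n)
    for q in r[:1]: print(c,n,np.round(q['location'],1),round(q['p'],2),(wz(q['location'],z,s) if c=='wrist' else onz(c,q['location'],z)).round(4))
E
```

```text
[ 0.4519 -0.0125  0.1606] [-1.7984e+02  1.0000e-02 -8.2220e+01] [-0.22523859 -0.36424536 -0.56898294] 17.1167
wrist push_plate [321.9 180.6] 0.61 [ 0.4987 -0.0098  0.062 ]
wrist nest [323.9 129. ] 0.95 [ 0.5381 -0.0062  0.037 ]
wrist stone_center [322.3 131.6] 0.68 [ 0.5357 -0.0052  0.041 ]
wrist cam_knob [238.   70.1] 0.65 [0.5686 0.0613 0.058 ]
scene push_plate [308.8 221.8] 0.94 [ 0.4972 -0.001   0.062 ]
scene nest [386.9 270.2] 0.65 [0.4393 0.1322 0.037 ]
scene stone_center [287.1 240.5] 0.61 [ 0.5383 -0.0023  0.041 ]
scene cam_knob [295.3 265. ] 0.86 [0.5597 0.0611 0.058 ]
```

View pics/a11.png

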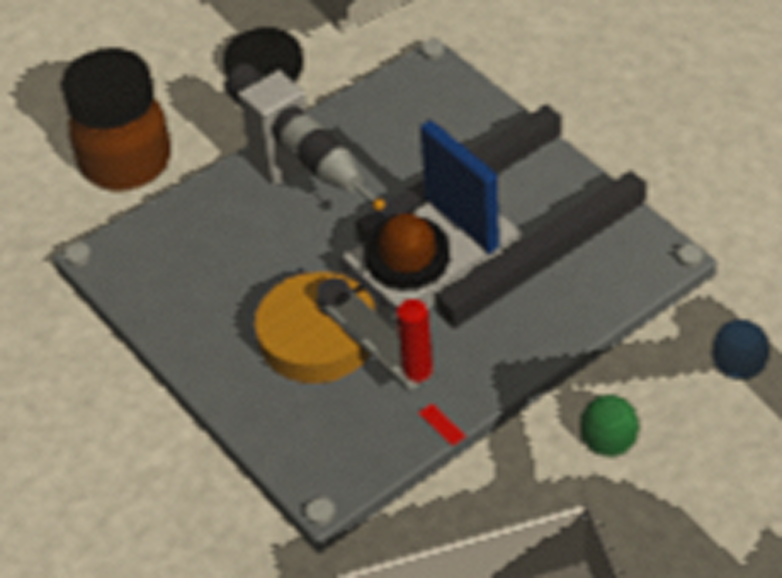

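View pics/c11.png

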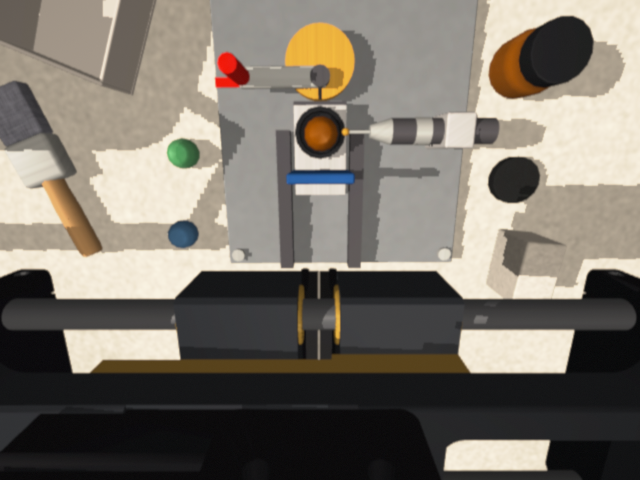

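```bash
python3 - <<'E'
from h import *
g=lambda u,v:onz('scene',[u/3.4+170,v/3.4+170],.08)
a=g(425,124)-g(495,82);b=g(496,168)-g(567,126);print(a,b,np.hypot(*a[:2]),np.hypot(*b[:2]))
print(env.sign_off())
E
```

```text
[0.04286496 0.00612901 0.        ] [0.04251241 0.00482609 0.        ] 0.043300922851575455 0.04278546669776685
the job is handed in; nothing more can be done
None
```

I turned the cam to its low point, then pushed the slide forward against its end stop, and handed the job in at about 17 s. Nothing was gripped or lifted.

- **Cam:** I set the partly open fingers around the red knob without gripping it and pushed it counter-clockwise, which took about 3–4 N. It stopped beside the red mark. From the wrist camera, the cam's line meets the line on the jig and the handle points at the mark. Knob angle estimates from three cameras were +1.1°, −1.8° and +0.4°.
- **Slide:** With the fingers shut, I pushed the blue plate at about 6–15 mm/s with about 3 N. The tool stopped advancing at x = 0.487 m while the force rose to about 12 N, so I take that as the end stop.
- **Last look:** The fingers were clear of everything, with force readings of about 0. The stone was in its nest and the knob was still at the mark. Nothing around the jig looked disturbed in the camera views.

The travel checks disagree slightly. The plate's corners in the scene picture give 43 mm, and the stone's shift in the same camera gives 45–46 mm, against the nominal 45 mm. The corner figure is within my reading error, and the force rise without further movement is why I count the slide as fully home.

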